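# Load the bench boom and hold it out at the set clip

### The job

Hang the small steel weight by its strap handle on the upturned hook at the end of the bench boom. Then squeeze the lock button into the side of the boom's grip block to release the boom, pull it straight out until its pointer stands level with the clip set on the scale, and finish holding it there with the button still squeezed and the weight hanging freely on the hook. Leave the other things on the bench where they are.

Things in the scene. Friction and masses are not known exactly. Their poses are not given: they have to be found in the camera images.
- boom_stand: Fixed grey stand (base 100x150x12 mm, post) carrying a level aluminium tube 26x26x200 mm, axis 150 mm above the bench. Origin: underside of the base, below the tube's middle. z up; y along the tube to its mouth (y +100 mm) and the hook, the way the boom pulls out; -x the lock button's side, towards the robot. Ticks on top every 10 mm, long every 30. Place and yaw (up to 0.25 rad) vary.
- boom (a joint): How far the boom is pulled out, m: 0 home (start), 0.12 fully out. A spring pulls it home with 3 to 4.5 N. Locked at home: without the button it moves only 1 to 2 mm. Once out nothing locks it: let go, it runs back and its tooth stops against the catch some 12 mm short of home; squeeze again to move on.
- lock (a joint): How far the lock button is pushed in, m: 0 out, 0.006 fully in; unlocks beyond 0.0035. Sprung, 4 N to start and 7 N fully in, so a grip of 15 to 40 N across the block holds it in. Pops out when let go.
- grip (a point): Centre of the squeezed grip block, 150 mm above the bench; moves with the boom, axes as the stand's. Black block 28 (x) x 44 (y) x 34 (z) mm just outside the tube. The grey button, 26 wide (y) x 24 high, stands 8 mm out of its -x side and moves in along +x: 36 mm across both when out, 30 when pressed. Take both between the fingers from above, closing along x, pads at this height.
- hook_seat (a point): Top of the hook rod where the strap rests, 46 mm past the grip point along +y and 2 mm lower; moves with the boom, axes as the stand's. The 8 mm rod comes out of the grip block (which ends 24 mm from the seat), is flat 7 mm either side of the seat, and turns up at its end, 22 mm beyond the seat, the tip 18 mm above the seat.
- pointer (a point): Tip of the boom's dark pointer in the slot on top of the tube, 210 mm behind the grip point along y; moves with the boom.
- mark (a point): Index ridge on top of the dark steel clip (32x14x30 mm) fixed on the tube, at the slot's -x side; its place varies, 55 to 105 mm in +y from the pointer's home. The pointer is level with it when both have the same y in the stand's axes (they stay some 11 mm apart in x).
- weight: Loose steel weight, about 0.3 kg: cylinder 40 mm across, 36 high, with an upright strap handle. Origin: centre of its underside, z up. The strap lies in the x-z plane: 38 mm wide outside (x), 28 inside, 10 deep (y), top at z 96; window z 36 to 91 mm. Grip across its outside (along x) near the top; hang it with its y along the boom, the rod through the window. Half a turn makes no difference.
- strap (a point): Middle of the underside of the strap's top bar, 91 mm above the weight's origin (the bar is 5 mm thick); this rests on the hook seat.
- tape_measure: Bystander: orange pocket tape measure, 64x81x36, lying on the bench; not to be moved
- marker: Bystander: white marker pen with a red cap, 13x136x13, lying on the bench; not to be moved
- side_cutters: Bystander: red-handled side cutters, 54x152x16, lying on the bench; not to be moved
- hex_keys: Bystander: blue folding hex key set, 30x95x22, lying on the bench; not to be moved
Things that resemble listed ones, but are neither listed nor needed, are in the scene too. What is shaped like the weight but orange or yellow is not meant.

How it is judged:
By the outcome, as a careful person would: the job done as asked, in the order asked, and still so for the second after the job is handed in, while the arm keeps its last pose, push and grip.
It also fails if it takes over 51 s, if anything falls off the work surface, if the arm or the gripper's body presses on something with over 40 N, if the wrist force passes 120 N, or if a joint passes its speed limit or range.

### The arm

A 7-joint arm with a two-finger parallel gripper is mounted at the origin on a cart in front of the work surface, level with it; the furniture and walls round the work are solid. World frame = base frame: x ahead of the robot, y to its left, z up, the work surface at z = 0. Lengths are in m, angles in rad, forces in N, time in s.
With the tool pointing down it reaches from about 0.425 to 0.875 m from the base axis. Payload 4.7 kg.
Tool frame: the origin (TCP) lies midway between the tips of the shut fingers; the grasp point (between the pads) lies 19 mm behind it (ctrl.grip_point_offset is the distance from the TCP to the grasp point, in m); z points along the fingers, y is the line along which they close (so a half turn about z gives the same grasp; the last joint's range is limited). The gripper opens to 87 mm and grips with 3 to 60 N. Pads are 19 mm wide; open, the fingers measure 117 mm over their backs; the gripper's body (75 mm by 190 mm) begins 51 mm behind the grasp point.
Start: joints at [-1.154, 0.321, -0.07, 1.45, 0.023, 1.371, -0.057], TCP at [0.255, 0.598, 0.223] pointing down, gripper open.
Joint ranges: [-2.86, 2.86], [-0.3, 2.09], [-1.38, 1.24], [0.06, 2.45], [-1.56, 4.7], [0.09, 2.05], [-2.69, 2.69]. Speed limits (rad/s): [2.57, 2.57, 3.14, 3.14, 3.14, 3.14, 3.14].

### API

Orientations are given as a rotation vector (axis times angle).
In Python, from bench import ctrl gives the robot as it stands. The module is installed in compiled form; this text tells all that it offers.
- The arm moves only by the shell command python3 -m handwheel 'ROWS' [OPENING] [FORCE]. ROWS is JSON, a list of rows, each an object of numbers: "x", "y", "z": the shift along the tool's x, y, z in m; "wx", "wy", "wz": the turn, a rotation vector about the tool's x, y, z in degrees. A call has 1 to 10 rows; each row is the pose to reach, as a shift and turn from the pose commanded when the call began, along the tool's axes at that moment; what a row does not reach only later rows make up. A row lasts 1/12 s, in which the tool goes at most 41.7 mm and 7.16 degrees, less where a joint would pass 70% of its speed; a pose out of reach is approached as far as the arm can. A call with a gripper value outside its range is refused whole. OPENING is the finger opening in m, from 0 to 0.087, set as the call begins (- or left out, the last holds). The fingers move at their own pace and stop on an object; FORCE is the grip in N (left out, the last holds). Time passes only in rows, so rows that repeat a pose let the fingers close. It gives the time, the measured TCP pose, the force, the opening and the grip force at its end, in the units of the state.
- ctrl.get_state(): the state, without advancing time (a new reading comes with each control period).
- ctrl.get_image(name): name is "scene" or "top" or "wrist"; returns a dict with "image" (480x640x3 uint8, red, green, blue), "K" (3x3 intrinsics, pixels), "world_to_cam" (4x4, takes a point from world to camera coordinates); the wrist camera has in their place "hand_eye" (4x4, takes a point from camera to tool coordinates, whose origin is the TCP and whose axes are the flange's). Camera axes: x right, y down, z forward; pixel columns grow to the right and rows downward; lengths in m; the calibration is good to about 2 mm. A picture is of the moment at which its call begins: read the wrist's pose just before it. There is no depth.
- ctrl.close_job(): hands the job in; it is judged then, once.
The state is a dict: "time": time; "joint_positions": joint angles; "qd": joint speeds; "joint_torque": joint torques, N m; "position": TCP position; "tool_rot": TCP orientation; "ft_force": force on the tool from outside, world axes, zero at the start; "torque": the same for the moment, N m; "grip_width": opening from 0.0 (shut) to 1.0 (fully open); "grip_force": force on a finger pad.
Only numpy, scipy, OpenCV 4.12 (cv2) and the standard library are available. Lean on these libraries where they do the work, as an engineer would, in place of code of your own. Each camera call takes 0.05 s, during which the arm holds its last target. There are 200 camera calls.

## Working session

There is one attempt and no reset: what is moved stays moved. The work goes in short steps, Python scripts to look and compute and a shell command to move; the robot and the scene stay as the last step left them, time stands still between calls to the robot, and variables do not carry over. Pictures are saved under pics/ and viewed, at most 10 in all, crops included, and the job is handed in when it is done.

```bash
mkdir -p pics; cat > h.py <<'E'
import numpy as np, cv2
from bench import ctrl
from scipy.spatial.transform import Rotation as R
def snap(n,f):
    d=ctrl.get_image(n); cv2.imwrite(f'pics/{f}.png',d['image'][:,:,::-1]); np.savez(f'{f}.npz',**d); return d
def ray(d,u,v):
    K=d['K']; 
    if 'world_to_cam' in d: T=np.linalg.inv(d['world_to_cam'])
    else:
        T=np.eye(4);T[:3,:3]=R.from_rotvec(d['tool_rot']).as_matrix();T[:3,3]=d['position'];T=T@d['hand_eye']
    c=T[:3,:3]@np.linalg.inv(K)@[u,v,1]; return T[:3,3],c
def onz(d,u,v,z):
    o,c=ray(d,u,v); return o+c*(z-o[2])/c[2]
def proj(d,p):
    q=d['world_to_cam']@np.r_[p,1]; q=d['K']@q[:3]; return q[:2]/q[2]
E
python3 - <<'E'
from h import *
s=ctrl.get_state(); print(s)
a=snap('scene','s0');b=snap('top','t0')
for d in(a,b): print(np.linalg.inv(d['world_to_cam']).round(3))
E
```

```text
{'time': 0.0, 'joint_positions': array([-1.15387482,  0.32181604, -0.070091  ,  1.4516623 ,  0.02263153,
        1.37078902, -0.05688944]), 'qd': array([-4.49006714e-04,  5.04453800e-04, -1.74129512e-04, -1.09121486e-03,
       -1.05923031e-03, -4.18560349e-04,  2.25752629e-05]), 'joint_torque': array([-1.39634226e-04, -4.91296327e+01, -4.04075654e-01, -3.12525487e+01,
       -6.38505793e-02,  4.38332255e-02,  1.84499399e-04]), 'position': array([0.25464908, 0.59744908, 0.22147247]), 'tool_rot': array([-6.28348583e-01, -3.07785388e+00,  2.93812271e-03]), 'ft_force': array([-0.69032033,  0.33035737, -0.24842318]), 'torque': array([0.00204804, 0.05906881, 0.07407106]), 'grip_force': 0.0, 'grip_width': 1.004555353446548}
[[-0.109 -0.676  0.729 -0.501]
 [-0.994  0.085 -0.07   0.191]
 [-0.014 -0.732 -0.681  1.075]
 [ 0.     0.     0.     1.   ]]
[[ 0.379 -0.796  0.471 -0.065]
 [-0.925 -0.333  0.182 -0.153]
 [ 0.012 -0.505 -0.863  1.218]
 [ 0.     0.     0.     1.   ]]
```

View pics/s0.png

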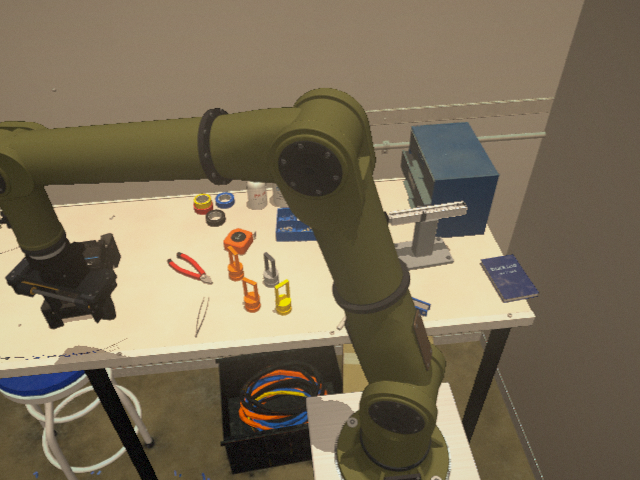

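View pics/t0.png

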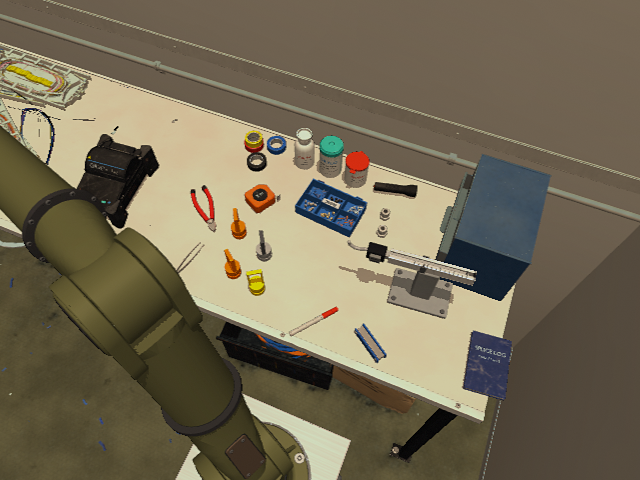

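The pictures show the candidate weights in the top view: grey at (263,246), orange at (238,228) and (232,263), yellow at (256,282). The grey one fits, because the task asks for steel and rules out orange and yellow. The boom grip block is at top (377,251), the hook at (352,245) and the stand base at (420,292). I'll confirm with one enlarged crop.

```bash
python3 - <<'E'
from h import *
t=cv2.imread('pics/t0.png'); s=cv2.imread('pics/s0.png')
A=cv2.resize(t[200:300,215:295],(400,500),interpolation=cv2.INTER_CUBIC)
A=A[:300*1]  if 0 else A
B=cv2.resize(t[230:330,340:480],(700,500))
C1=cv2.resize(t[200:300,215:290],(225,300),interpolation=cv2.INTER_CUBIC)
C2=cv2.resize(s[235:320,220:300],(282,300),interpolation=cv2.INTER_CUBIC)
C3=cv2.resize(s[190:275,395:475],(282,300),interpolation=cv2.INTER_CUBIC)
top=np.hstack([C1,C2,C3]); 
D=cv2.resize(t[232:322,340:580-100],(789,300*0+507))
D=cv2.resize(t[235:285,340:480],(789,282),interpolation=cv2.INTER_CUBIC)
cv2.imwrite('pics/c1.png',np.vstack([top,D]))
E
```

```text
(no output)
```

View pics/c1.png

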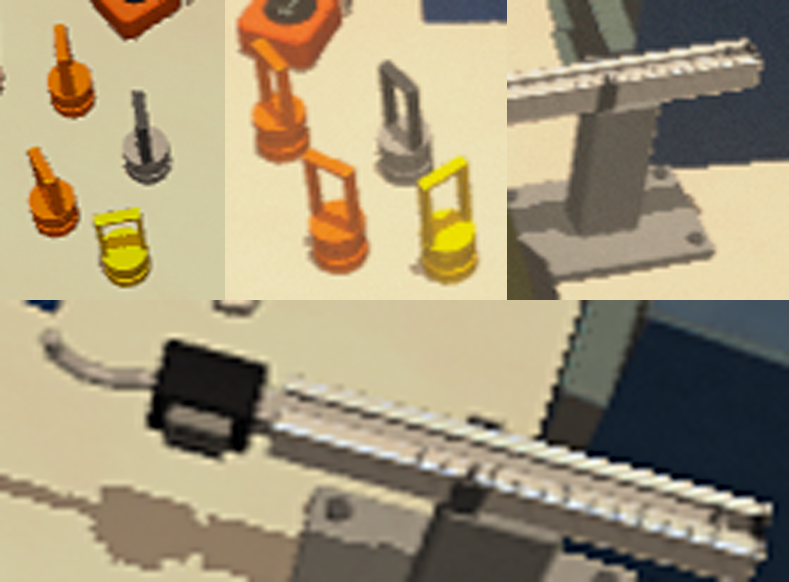

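The crop confirms the grey steel weight among the orange and yellow ones. The boom's black block carries its light button on the robot side, and a dark clip straddles the tube at crop (465,490). Now positions.

```bash
python3 - <<'E'
from h import *
t=dict(np.load('t0.npz'));s=dict(np.load('s0.npz'))
D=lambda u,v:(u/5.636+340,(v-300)/5.64+235)
P=lambda d,uv,z:onz(d,*uv,z)
pts=[P(t,D(*p),.163) for p in[(275,425),(765,545),(285,382),(770,505)]]
print(np.array(pts).round(4))
a=(pts[0]+pts[2])/2;b=(pts[1]+pts[3])/2
print('mouth',a,'end',b,'len',np.linalg.norm(a-b),'yawdir',np.degrees(np.arctan2(-(a-b)[0],(a-b)[1])))
print('block',np.array([P(t,D(*p),.167) for p in[(170,340),(268,362),(247,430),(152,408)]]).round(4))
print('hooktip',P(t,D(47,340),.166).round(4))
print('clip near top',P(t,D(470,475),.165).round(4),'pointer',P(t,D(720,515),.163))
S=lambda u,v:((u-225)/3.525+220,v/3.53+235)
l=P(s,S(384,62),.096);r=P(s,S(414,85),.096);print('strap',l,r,np.linalg.norm(l-r),np.degrees(np.arctan2(*(r-l)[1::-1])))
print('strap top view',P(t,(137/3+215,93/3+200),.096))
m=((t['image'].astype(int).max(2)-t['image'].min(2)))
print('base top view',P(t,(147/3+215,168/3+200),.0),'scene',P(s,S(403,170),.0))
st=ctrl.get_state();print(R.from_rotvec(st['tool_rot']).as_matrix().round(3));print(ctrl.get_image('wrist')['hand_eye'].round(3))
E
```

```text
[[ 0.5254 -0.1005  0.163 ]
 [ 0.5494 -0.2991  0.163 ]
 [ 0.5461 -0.098   0.163 ]
 [ 0.5678 -0.2967  0.163 ]]
mouth [ 0.53577698 -0.09925346  0.163     ] end [ 0.55858412 -0.29791979  0.163     ] len 0.19997119217955953 yawdir 6.548957692229427
block [[ 0.5443 -0.0479  0.167 ]
 [ 0.5501 -0.0888  0.167 ]
 [ 0.5166 -0.0909  0.167 ]
 [ 0.5113 -0.0518  0.167 ]]
hooktip [ 0.5252 -0.0008  0.166 ]
clip near top [ 0.533  -0.1808  0.165 ] pointer [ 0.55555914 -0.27913785  0.163     ]
strap [0.50992795 0.22376126 0.096     ] [0.48402201 0.20360962 0.096     ] 0.032820823183886134 -142.1214630211796
strap top view [0.50944782 0.2242225  0.096     ]
base top view [0.49199644 0.21494739 0.        ] scene [0.49236277 0.21773703 0.        ]
[[-0.92   0.392 -0.001]
 [ 0.392  0.92  -0.002]
 [-0.    -0.002 -1.   ]]
[[ 0.    -0.965 -0.263  0.071]
 [ 1.     0.     0.001  0.001]
 [-0.001 -0.263  0.965 -0.162]
 [ 0.     0.     0.     1.   ]]
```

```bash
python3 -m handwheel '[{"x":-0.03,"y":-0.02,"wz":3},{"x":-0.07,"y":-0.05,"wz":7},{"x":-0.11,"y":-0.076,"wz":12},{"x":-0.14,"y":-0.1,"wz":16},{"x":-0.18,"y":-0.12,"wz":21},{"x":-0.21,"y":-0.15,"wz":25},{"x":-0.25,"y":-0.17,"wz":29},{"x":-0.28,"y":-0.19,"wz":29},{"x":-0.31,"y":-0.215,"wz":29},{"x":-0.34,"y":-0.235,"wz":29}]' 0.06 20
```

```text
invalid input at $[0]: expected keys x, y, z, wx, wy, wz
```

```bash
python3 - <<'E'
from h import *
t=dict(np.load('t0.npz'));s=dict(np.load('s0.npz'))
S=lambda u,v:((u-225)/3.525+220,v/3.53+235)
for n,(u,v) in dict(orA=(281,150),orB=(337,262),yel=(447,272)).items(): print(n,onz(s,*S(u,v),.0).round(3))
st=ctrl.get_state();print(st['position'],st['tool_rot'])
M=R.from_rotvec(st['tool_rot']).as_matrix();print(M.round(3),'shift',M.T@(np.array([.497,.2137,.2215])-st['position']))
E
```

```text
orA [0.524 0.308 0.   ]
orB [0.41  0.269 0.   ]
yel [0.391 0.192 0.   ]
[0.25467767 0.59756106 0.22170957] [-6.28410428e-01 -3.07788713e+00  2.31135466e-03]
[[-0.92   0.392 -0.   ]
 [ 0.392  0.92  -0.001]
 [-0.    -0.001 -1.   ]] shift [-0.37340114 -0.25814853  0.00062616]
```

```bash
python3 -m handwheel '[{"x":-0.03,"y":-0.02,"z":0,"wx":0,"wy":0,"wz":3},{"x":-0.065,"y":-0.045,"z":0,"wx":0,"wy":0,"wz":7},{"x":-0.098,"y":-0.068,"z":0,"wx":0,"wy":0,"wz":12},{"x":-0.13,"y":-0.09,"z":0,"wx":0,"wy":0,"wz":16},{"x":-0.164,"y":-0.113,"z":0,"wx":0,"wy":0,"wz":21},{"x":-0.198,"y":-0.137,"z":0,"wx":0,"wy":0,"wz":25},{"x":-0.23,"y":-0.16,"z":0,"wx":0,"wy":0,"wz":29},{"x":-0.265,"y":-0.183,"z":0,"wx":0,"wy":0,"wz":29},{"x":-0.3,"y":-0.207,"z":0,"wx":0,"wy":0,"wz":29},{"x":-0.33,"y":-0.228,"z":0,"wx":0,"wy":0,"wz":29}]' 0.06 20; python3 - <<'E'
from h import *
st=ctrl.get_state();print(st['position'],st['tool_rot'])
M=R.from_rotvec(st['tool_rot']).as_matrix();print(M.round(3),'shift',M.T@(np.array([.497,.2137,.2215])-st['position']))
E
```

```text
time: 0.98
position: [0.4701, 0.2561, 0.2225]
tool_rot: [1.381, 2.822, -0.0]
ft_force: [-0.4, 0.1, 0.2]
grip_width: 0.69
grip_force: 0.0
[0.47007628 0.25614914 0.2225473 ] [ 1.38050727e+00  2.82156326e+00 -1.10177807e-04]
[[-0.614  0.79   0.   ]
 [ 0.79   0.614 -0.   ]
 [-0.     0.    -1.   ]] shift [-0.05003791 -0.00479401  0.00106677]
```

```bash
python3 -m handwheel '[{"x":-0.025,"y":-0.002,"z":0,"wx":0,"wy":0,"wz":0},{"x":-0.05,"y":-0.005,"z":0,"wx":0,"wy":0,"wz":0},{"x":-0.05,"y":-0.005,"z":0,"wx":0,"wy":0,"wz":0},{"x":-0.05,"y":-0.005,"z":0,"wx":0,"wy":0,"wz":0}]'; cat >> h.py <<'E'
def wsnap(f):
    s=ctrl.get_state(); d=ctrl.get_image('wrist'); cv2.imwrite(f'pics/{f}.png',d['image'][:,:,::-1])
    d.update(position=s['position'],tool_rot=s['tool_rot']); np.savez(f'{f}.npz',**d); return d
E
python3 -c "
from h import *
wsnap('w1')"
```

```text
time: 1.32
position: [0.4964, 0.2146, 0.2224]
tool_rot: [-1.384, -2.82, 0.0]
ft_force: [-0.3, 0.3, 0.1]
grip_width: 0.691
grip_force: 0.0
```

View pics/w1.png

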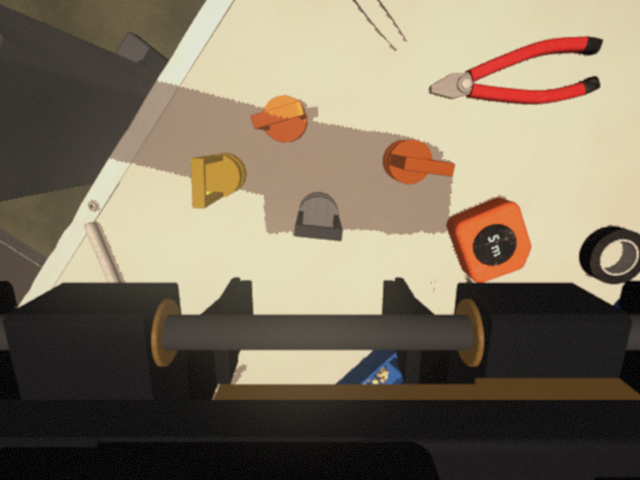

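The wrist view shows the steel weight's top bar from about (296,234) to (342,237), centred between the fingers.

```bash
python3 - <<'E'
from h import *
d=dict(np.load('w1.npz'))
g=cv2.cvtColor(d['image'],cv2.COLOR_RGB2GRAY)
m=(g[185:250,285:355]<75).astype(np.uint8); n,l,s,c=cv2.connectedComponentsWithStats(m)
i=1+s[1:,4].argmax(); ys,xs=np.where(l==i); print(s[i]+[285,185,0,0,0],cv2.minAreaRect(np.c_[xs+285,ys+185].astype(np.float32)))
for z in(.096,):
  a=onz(d,296,235,z);b=onz(d,342,238,z);print(a,b,np.linalg.norm(a-b),(a+b)/2,np.degrees(np.arctan2(*(b-a)[1::-1])))
t=dict(np.load('t0.npz'));
M=R.from_rotvec(d['tool_rot']).as_matrix();print('shift',M.T@((a+b)/2-d['position']), 'y ang',np.degrees(np.arctan2(M[1,1],M[0,1])))
E
```

```text
[331 215  10  15  85] ((336.5810852050781, 222.01353454589844), (9.04194450378418, 13.645115852355957), 9.462321281433105)
[0.48466251 0.20486914 0.096     ] [0.51471804 0.22503282 0.096     ] 0.036192661652537636 [0.49969028 0.21495098 0.096     ] 33.85689839613546
shift [-0.00172879  0.00282964  0.12638048] y ang 37.70225621784221
```

```bash
python3 -m handwheel '[{"x":-0.001,"y":0.002,"z":0.03,"wx":0,"wy":0,"wz":3.5},{"x":-0.001,"y":0.002,"z":0.06,"wx":0,"wy":0,"wz":3.5},{"x":-0.001,"y":0.002,"z":0.09,"wx":0,"wy":0,"wz":3.5},{"x":-0.001,"y":0.002,"z":0.115,"wx":0,"wy":0,"wz":3.5},{"x":-0.001,"y":0.002,"z":0.135,"wx":0,"wy":0,"wz":3.5},{"x":-0.001,"y":0.002,"z":0.148,"wx":0,"wy":0,"wz":3.5},{"x":-0.001,"y":0.002,"z":0.152,"wx":0,"wy":0,"wz":3.5},{"x":-0.001,"y":0.002,"z":0.152,"wx":0,"wy":0,"wz":3.5}]' 0.06 && python3 -m handwheel '[{"x":0,"y":0,"z":0,"wx":0,"wy":0,"wz":0},{"x":0,"y":0,"z":0,"wx":0,"wy":0,"wz":0},{"x":0,"y":0,"z":0,"wx":0,"wy":0,"wz":0},{"x":0,"y":0,"z":0,"wx":0,"wy":0,"wz":0},{"x":0,"y":0,"z":0,"wx":0,"wy":0,"wz":0},{"x":0,"y":0,"z":0,"wx":0,"wy":0,"wz":0}]' 0.03 20
```

```text
time: 2.03
position: [0.4964, 0.2178, 0.0693]
tool_rot: [-1.461, -2.779, 0.003]
ft_force: [0.0, 0.1, 0.2]
grip_width: 0.688
grip_force: 0.0
time: 2.53
position: [0.4983, 0.2168, 0.0714]
tool_rot: [1.465, 2.779, 0.001]
ft_force: [-1.4, -0.8, 4.2]
grip_width: 0.438
grip_force: 19.9
```

```bash
python3 -m handwheel '[{"x":0,"y":0,"z":-0.01,"wx":0,"wy":0,"wz":0},{"x":0,"y":0,"z":-0.03,"wx":0,"wy":0,"wz":0},{"x":0,"y":0,"z":-0.055,"wx":0,"wy":0,"wz":0},{"x":-0.01,"y":-0.005,"z":-0.075,"wx":0,"wy":0,"wz":3},{"x":-0.03,"y":-0.016,"z":-0.085,"wx":0,"wy":0,"wz":7},{"x":-0.053,"y":-0.028,"z":-0.088,"wx":0,"wy":0,"wz":12},{"x":-0.076,"y":-0.04,"z":-0.088,"wx":0,"wy":0,"wz":17},{"x":-0.1,"y":-0.053,"z":-0.088,"wx":0,"wy":0,"wz":22},{"x":-0.123,"y":-0.065,"z":-0.088,"wx":0,"wy":0,"wz":26},{"x":-0.14,"y":-0.074,"z":-0.088,"wx":0,"wy":0,"wz":28}]' && python3 -m handwheel '[{"x":0,"y":0,"z":0,"wx":0,"wy":0,"wz":0},{"x":0,"y":0,"z":0,"wx":0,"wy":0,"wz":0},{"x":0,"y":0,"z":0,"wx":0,"wy":0,"wz":0}]'; python3 - <<'E'
from h import *
s=ctrl.get_state();print(s['time'],s['position'],s['ft_force'])
M=R.from_rotvec(s['tool_rot']).as_matrix();print(M.round(3),np.degrees(np.arctan2(M[1,1],M[0,1])))
ux=np.array([.9935,.114,0]);uy=np.array([-.114,.9935,0]);seat=np.array([.526,-.0245,.148])
v=s['position']-seat;print('rel seat stand axes',v@ux,v@uy,v[2])
wsnap('w2');a=snap('top','t2');b=snap('scene','s2')
w=cv2.imread('pics/w2.png');t=cv2.imread('pics/t2.png');sc=cv2.imread('pics/s2.png')
L=cv2.resize(w,(400,300));Rr=cv2.resize(t[200:290,300:420],(400,300),interpolation=cv2.INTER_CUBIC)
L2=cv2.resize(sc[190:280,340:460],(400,300),interpolation=cv2.INTER_CUBIC);R2=cv2.resize(w[60:285,150:450],(400,300))
cv2.imwrite('pics/c2.png',np.vstack([np.hstack([L,Rr]),np.hstack([L2,R2])]))
E
```

```text
time: 3.37
position: [0.5161, 0.0567, 0.1588]
tool_rot: [2.099, 2.337, -0.0]
ft_force: [0.3, -0.1, -2.6]
grip_width: 0.437
grip_force: 19.8
time: 3.62
position: [0.516, 0.0604, 0.1585]
tool_rot: [-2.091, -2.343, -0.001]
ft_force: [0.3, 0.5, -2.9]
grip_width: 0.436
grip_force: 19.9
3.6167 [0.51599646 0.0604347  0.15854452] [ 0.25663267  0.49114132 -2.94716957]
[[-0.113  0.994 -0.   ]
 [ 0.994  0.113  0.001]
 [ 0.001 -0.    -1.   ]] 6.49802378503815
rel seat stand axes -0.0002559654407340827 0.08552302424568596 0.010544519324461488
```

View pics/c2.png

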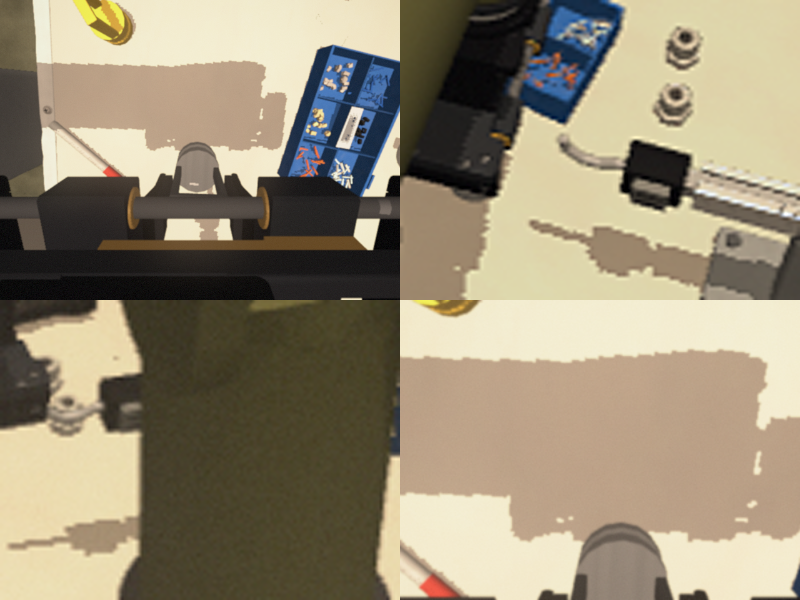

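The weight is held hanging straight (−2.9 N), aligned with the boom and short of the hook tip. Moving it over the hook.

```bash
python3 -m handwheel '[{"x":-0.01,"y":0,"z":0,"wx":0,"wy":0,"wz":0},{"x":-0.025,"y":0,"z":0,"wx":0,"wy":0,"wz":0},{"x":-0.042,"y":0,"z":0,"wx":0,"wy":0,"wz":0},{"x":-0.06,"y":0,"z":0,"wx":0,"wy":0,"wz":0},{"x":-0.075,"y":0,"z":0,"wx":0,"wy":0,"wz":0},{"x":-0.083,"y":0,"z":0,"wx":0,"wy":0,"wz":0},{"x":-0.085,"y":0,"z":0,"wx":0,"wy":0,"wz":0},{"x":-0.085,"y":0,"z":0,"wx":0,"wy":0,"wz":0}]' && python3 - <<'E'
from h import *
wsnap('w3');a=snap('top','t3');b=snap('scene','s3')
w=cv2.imread('pics/w3.png');t=cv2.imread('pics/t3.png');sc=cv2.imread('pics/s3.png')
L=cv2.resize(w,(400,300));Rr=cv2.resize(t[200:290,320:440],(400,300),interpolation=cv2.INTER_CUBIC)
L2=cv2.resize(sc[190:280,340:460],(400,300),interpolation=cv2.INTER_CUBIC);R2=cv2.resize(w[180:330,220:420],(400,300))
cv2.imwrite('pics/c3.png',np.vstack([np.hstack([L,Rr]),np.hstack([L2,R2])]))
E
```

```text
time: 4.43
position: [0.5256, -0.0252, 0.1585]
tool_rot: [-2.094, -2.341, -0.0]
ft_force: [0.3, 0.9, -2.8]
grip_width: 0.44
grip_force: 19.9
```

View pics/c3.png

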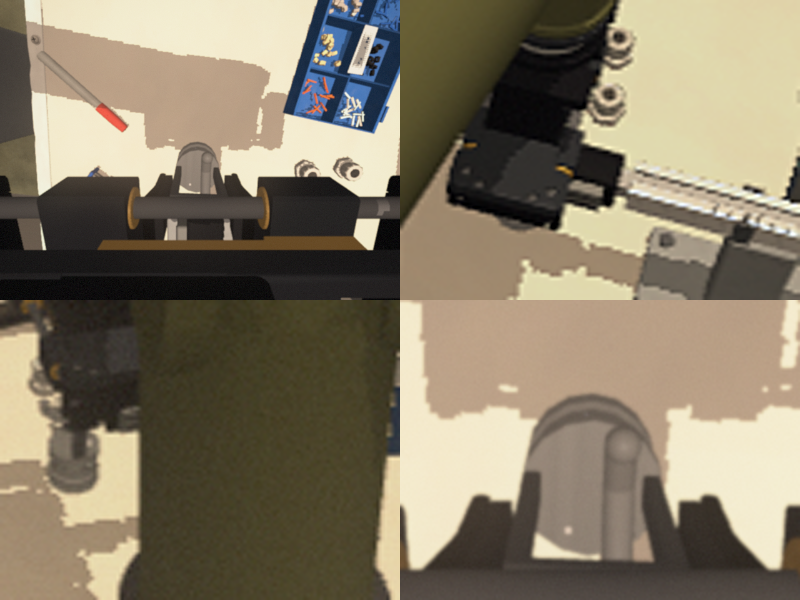

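The rod passes through the window with its tip beyond the strap, at wrist pixel (331,250). It looks slightly off-centre, so I'll measure that.

```bash
python3 - <<'E'
from h import *
d=dict(np.load('w3.npz'));M=R.from_rotvec(d['tool_rot']).as_matrix()
for n,u,v,z in[('tip',331,248,.166),('rod',330,310,.148),('strapL bot',316,300,.15)]:
    p=onz(d,u,v,z);print(n,p.round(4),(M.T@(p-d['position'])).round(4))
E
```

```text
tip [0.5292 0.0034 0.166 ] [ 0.0281  0.0068 -0.0075]
rod [ 0.5339 -0.0334  0.148 ] [-0.009   0.0073  0.0105]
strapL bot [ 0.5263 -0.028   0.15  ] [-0.0028  0.0004  0.0085]
```

```bash
python3 -m handwheel '[{"x":0.002,"y":0.003,"z":0.0,"wx":0,"wy":0,"wz":0},{"x":0.003,"y":0.006,"z":0.003,"wx":0,"wy":0,"wz":0},{"x":0.003,"y":0.006,"z":0.01,"wx":0,"wy":0,"wz":0},{"x":0.003,"y":0.006,"z":0.017,"wx":0,"wy":0,"wz":0},{"x":0.003,"y":0.006,"z":0.023,"wx":0,"wy":0,"wz":0},{"x":0.003,"y":0.006,"z":0.027,"wx":0,"wy":0,"wz":0},{"x":0.003,"y":0.006,"z":0.027,"wx":0,"wy":0,"wz":0},{"x":0.003,"y":0.006,"z":0.027,"wx":0,"wy":0,"wz":0}]'
```

```text
time: 5.25
position: [0.5309, -0.0215, 0.1311]
tool_rot: [-2.094, -2.342, 0.001]
ft_force: [-0.5, -0.7, -2.6]
grip_width: 0.435
grip_force: 19.9
```

```bash
python3 -m handwheel '[{"x":0,"y":0,"z":0.001,"wx":0,"wy":0,"wz":0},{"x":0,"y":0,"z":0.002,"wx":0,"wy":0,"wz":0},{"x":0,"y":0,"z":0.002,"wx":0,"wy":0,"wz":0}]';python3 -m handwheel '[{"x":0,"y":0,"z":0.001,"wx":0,"wy":0,"wz":0},{"x":0,"y":0,"z":0.0015,"wx":0,"wy":0,"wz":0},{"x":0,"y":0,"z":0.0015,"wx":0,"wy":0,"wz":0}]'
```

```text
time: 5.5
position: [0.5314, -0.0213, 0.1297]
tool_rot: [2.093, 2.342, 0.001]
ft_force: [-0.3, 0.8, -3.0]
grip_width: 0.435
grip_force: 19.9
time: 5.75
position: [0.5314, -0.0213, 0.1281]
tool_rot: [2.093, 2.342, 0.0]
ft_force: [0.8, 0.2, -2.0]
grip_width: 0.432
grip_force: 19.9
```

```bash
python3 -m handwheel '[{"x":0,"y":0,"z":0.001,"wx":0,"wy":0,"wz":0},{"x":0,"y":0,"z":0.001,"wx":0,"wy":0,"wz":0},{"x":0,"y":0,"z":0.001,"wx":0,"wy":0,"wz":0}]';
```

```text
time: 6.0
position: [0.5315, -0.0213, 0.1278]
tool_rot: [2.093, 2.342, 0.001]
ft_force: [-2.1, 0.0, 3.6]
grip_width: 0.433
grip_force: 19.9
```

Seated, since the force has reversed to +3.6 N. Releasing and rising.

```bash
python3 -m handwheel '[{"x":0,"y":0,"z":-0.0005,"wx":0,"wy":0,"wz":0},{"x":0,"y":0,"z":-0.0005,"wx":0,"wy":0,"wz":0},{"x":0,"y":0,"z":-0.0005,"wx":0,"wy":0,"wz":0},{"x":0,"y":0,"z":-0.0005,"wx":0,"wy":0,"wz":0},{"x":0,"y":0,"z":-0.0005,"wx":0,"wy":0,"wz":0}]' 0.06; python3 -m handwheel '[{"x":0,"y":0,"z":-0.01,"wx":0,"wy":0,"wz":0},{"x":0,"y":0,"z":-0.025,"wx":0,"wy":0,"wz":0},{"x":0,"y":0,"z":-0.05,"wx":0,"wy":0,"wz":0},{"x":0,"y":0,"z":-0.08,"wx":0,"wy":0,"wz":0},{"x":-0.02,"y":0,"z":-0.11,"wx":0,"wy":0,"wz":0},{"x":-0.05,"y":0,"z":-0.13,"wx":0,"wy":0,"wz":0},{"x":-0.08,"y":0,"z":-0.14,"wx":0,"wy":0,"wz":0},{"x":-0.1,"y":0,"z":-0.14,"wx":0,"wy":0,"wz":0},{"x":-0.1,"y":0,"z":-0.14,"wx":0,"wy":0,"wz":0},{"x":-0.1,"y":0,"z":-0.14,"wx":0,"wy":0,"wz":0}]'; python3 -c "
from h import *
wsnap('w4')"
```

```text
time: 6.42
position: [0.5313, -0.0213, 0.1274]
tool_rot: [2.093, 2.342, 0.0]
ft_force: [0.7, 0.9, -0.1]
grip_width: 0.671
grip_force: 0.0
time: 7.25
position: [0.5423, -0.122, 0.2683]
tool_rot: [2.097, 2.339, 0.001]
ft_force: [0.7, 1.0, -0.5]
grip_width: 0.688
grip_force: 0.0
```

View pics/w4.png

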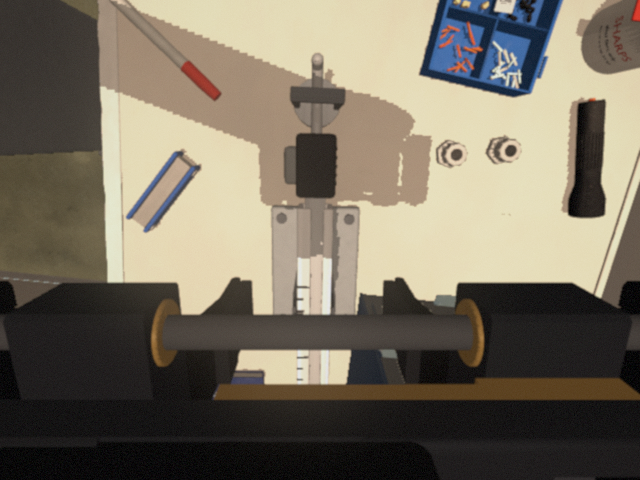

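The weight hangs on the hook: bar across the rod at (318,96), tip beyond at (318,60). The block spans (296–336, 134–198), with the button at (285–296). Next I'll compute the grip and check the blue box clearance before a close look at the scale.

```bash
python3 - <<'E'
from h import *
d=dict(np.load('w4.npz'));M=R.from_rotvec(d['tool_rot']).as_matrix();T=lambda p:(M.T@(p-d['position'])).round(4)
img=d['image'].astype(int).max(2)
m=(img[120:210,275:345]<45).astype(np.uint8);n,l,s,c=cv2.connectedComponentsWithStats(m);i=1+s[1:,4].argmax();print(s[i])
x0,y0,w,h=s[i][:4];x0+=275;y0+=120
C=[onz(d,*p,.167) for p in[(x0,y0),(x0+w,y0),(x0+w,y0+h),(x0,y0+h)]]
for c in C:print(c.round(4),T(c))
g=np.mean(C,0);print('blk',g,T(g))
e=[onz(d,316,205,.148)];print('tip',T(onz(d,318,60,.166)))
print('tube edges',[T(onz(d,u,262,.163)) for u in(297,332)])
print(np.degrees(np.arctan2(M[1,1],M[0,1])),ctrl.get_state()['joint_positions'].round(3))
t=dict(np.load('t0.npz'));sc=dict(np.load('s0.npz'))
b=onz(t,497,297,0);print('box corner',b)
for z in(.1,.15,.2,.25,.3):print(z,proj(sc,[b[0],b[1],z]).round(),proj(t,[b[0],b[1],z]).round())
E
```

```text
[46 15 14  5 27]
[ 0.5378 -0.0467  0.167 ] [0.0753 0.0035 0.1013]
[ 0.5471 -0.0457  0.167 ] [0.0753 0.0129 0.1013]
[ 0.5475 -0.0489  0.167 ] [0.0721 0.0129 0.1013]
[ 0.5381 -0.0499  0.167 ] [0.0721 0.0036 0.1013]
blk [ 0.54259995 -0.0477999   0.167     ] [0.0737 0.0082 0.1013]
tip [0.1214 0.0015 0.1023]
tube edges [array([-0.0152, -0.0139,  0.1053]), array([-0.0152,  0.012 ,  0.1053])]
6.251109909941203 [-0.378  0.103  0.597  1.64  -0.059  1.416  0.337]
box corner [ 0.61359562 -0.38458056  0.        ]
0.1 [486. 206.] [510. 280.]
0.15 [490. 192.] [517. 271.]
0.2 [493. 176.] [525. 260.]
0.25 [497. 161.] [533. 250.]
0.3 [501. 144.] [542. 238.]
```

```bash
python3 -m handwheel '[{"x":-0.02,"y":0,"z":-0.01,"wx":0,"wy":0,"wz":0},{"x":-0.05,"y":0,"z":-0.02,"wx":0,"wy":0,"wz":0},{"x":-0.08,"y":0,"z":-0.03,"wx":0,"wy":0,"wz":0},{"x":-0.11,"y":0,"z":-0.03,"wx":0,"wy":0,"wz":0},{"x":-0.14,"y":0,"z":-0.03,"wx":0,"wy":0,"wz":0},{"x":-0.16,"y":0,"z":-0.03,"wx":0,"wy":0,"wz":0},{"x":-0.17,"y":0,"z":-0.03,"wx":0,"wy":0,"wz":0},{"x":-0.17,"y":0,"z":-0.03,"wx":0,"wy":0,"wz":0},{"x":-0.17,"y":0,"z":-0.03,"wx":0,"wy":0,"wz":0}]'; python3 - <<'E'
from h import *
d=dict(np.load('w4.npz'));M=R.from_rotvec(d['tool_rot']).as_matrix();T=lambda p:(M.T@(p-d['position'])).round(4)
for p in[(296,136),(336,134),(336,198),(297,198)]:print(onz(d,*p,.167).round(4),T(onz(d,*p,.167)))
d=wsnap('w5');w=cv2.imread('pics/w5.png')
cv2.imwrite('pics/c5.png',cv2.resize(w[60:300,200:440],(600,600),interpolation=cv2.INTER_CUBIC))
E
```

```text
time: 8.05
position: [0.5619, -0.2878, 0.297]
tool_rot: [-2.091, -2.343, -0.001]
ft_force: [0.1, 0.3, -0.1]
grip_width: 0.689
grip_force: 0.0
[ 0.5212 -0.0492  0.167 ] [ 0.0747 -0.0132  0.1013]
[ 0.5476 -0.045   0.167 ] [0.076  0.0136 0.1013]
[ 0.5529 -0.0876  0.167 ] [0.033  0.0141 0.1013]
[ 0.5259 -0.0905  0.167 ] [ 0.033  -0.0131  0.1013]
```

View pics/c5.png

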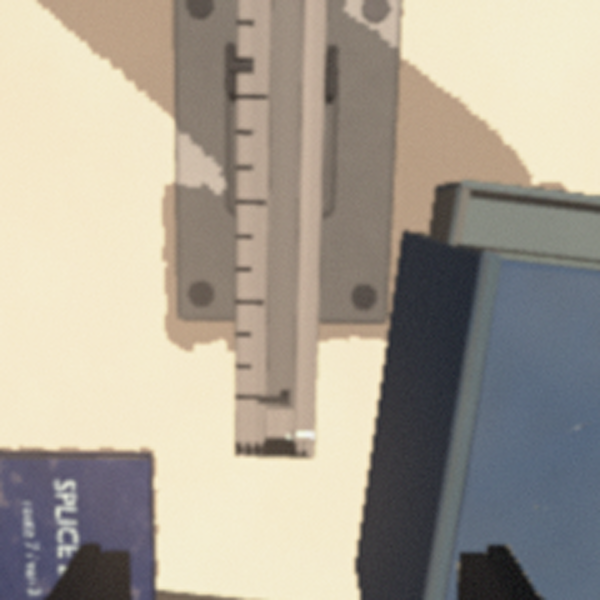

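The tube is seen from above. The pointer sits in the slot at crop (275,398), next to a long tick at 397. The long ticks are at 397, 302, 203 and 97, and the dark clip's ridge is at about (240,65), near the 100 mm tick. I'll enlarge both.

```bash
python3 - <<'E'
from h import *
w=cv2.imread('pics/w5.png')
a=cv2.resize(w[66:126,270:345],(750,600)[:2] if 0 else (375,300),interpolation=cv2.INTER_CUBIC)
A=cv2.resize(w[60:120,280:340],(390,590),interpolation=cv2.INTER_CUBIC)
A=cv2.resize(w[62:112,283:333],(400,400),interpolation=cv2.INTER_CUBIC)
B=cv2.resize(w[198:248,283:333],(400,400),interpolation=cv2.INTER_CUBIC)
cv2.imwrite('pics/c6.png',np.hstack([A,B]))
g=cv2.cvtColor(w,cv2.COLOR_BGR2GRAY)
print(g[64:106,296:302].mean(1).astype(int)); print(g[64:106,302:306].mean(1).astype(int)); print(g[205:235,303:306].mean(1).astype(int));print(g[205:235,308:315].mean(1).astype(int))
E
```

```text
[171 171 169 152 112 105 144 168 171 171 171 171 171 171 171 172 172 169
 149 106  85  96  94  90 101 138 167 172 172 172 171 172 169 141  94 121
 163 173 172 172 172 172]
[166 168 168 168 166 165 166 168 168 167 168 167 167 168 167 168 167 168
 167 166 165 166 166 167 166 167 167 168 169 167 168 168 165 142  96 115
 160 168 168 168 168 167]
[169 170 170 169 170 170 169 170 170 169 170 167 153 121  97 109 138 165
 171 170 170 170 170 169 168 168 169 169 170 168]
[143 143 144 143 143 144 143 143 144 143 137 123 112 101  91  95 114 135
 155 173 177 179 178 178 178 177 177 179 179 163]
```

View pics/c6.png

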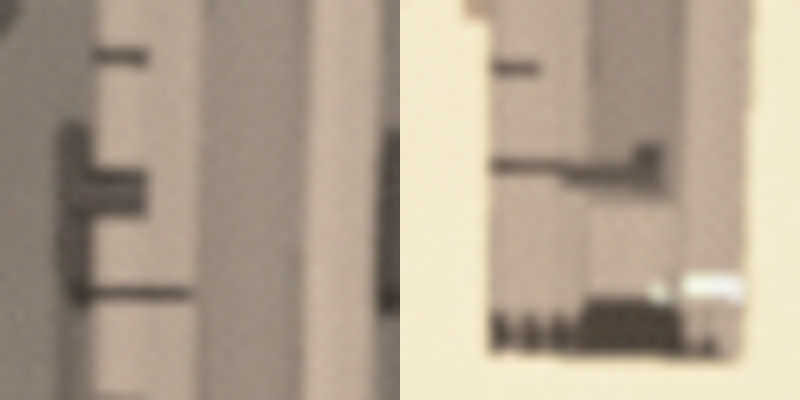

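The mark ridge is at wrist row ~87, between the 90 tick (row 98.2) and the 110 tick (row 68.6). The pointer is at row ~219.5, level with the zero tick at 219.1.

```bash
python3 - <<'E'
from h import *
d=dict(np.load('w5.npz'));M=R.from_rotvec(d['tool_rot']).as_matrix();T=lambda p:(M.T@(p-d['position']))
f=lambda u,v,z:T(onz(d,u,v,z))[0]*1e3
print('tick0',f(304,219.1,.163),'90',f(304,98.2,.163),'110',f(298,68.6,.163))
print('pointer',[f(312,v,z) for v,z in((219.6,.163),(220,.163),(219.6,.160))])
print('mark',[f(297,v,z) for v,z in((86,.168),(87,.168),(88,.168),(87,.165))], 'clip edges',f(292,77.4,.166),f(292,101,.137))
s=ctrl.get_state();print(s['position']);g=np.array([.5369,-.0681,.131]);print('to grip',M.T@(g-s['position']),np.degrees(np.arctan2(M[1,1],M[0,1])))
a=onz(d,(294+328)/2,105,.163);b=onz(d,(294+325.5)/2,235,.163)
E
```

```text
tick0 11.254402323613107 90 101.6447929461389 110 121.66289823756618
pointer [np.float64(10.849795398475989), np.float64(10.525081488249338), np.float64(10.224831155112026)]
mark [np.float64(109.3520539436377), np.float64(108.6845856308683), np.float64(108.01626057889416), np.float64(109.05855319640636)] clip edges 115.34952224311603 102.10659908744141
[ 0.56212989 -0.28707906  0.29721895]
to grip [ 2.20145106e-01 -1.69568107e-04  1.66592973e-01] 6.503034192148283
```

Pull distance is about 97.3 mm. Moving to the grip.

```bash
python3 -m handwheel '[{"x":0.02,"y":0,"z":0,"wx":0,"wy":0,"wz":0},{"x":0.05,"y":0,"z":0,"wx":0,"wy":0,"wz":0},{"x":0.085,"y":-0.001,"z":0,"wx":0,"wy":0,"wz":0},{"x":0.12,"y":-0.001,"z":0.01,"wx":0,"wy":0,"wz":0},{"x":0.155,"y":-0.001,"z":0.03,"wx":0,"wy":0,"wz":0},{"x":0.185,"y":-0.001,"z":0.05,"wx":0,"wy":0,"wz":0},{"x":0.21,"y":-0.001,"z":0.07,"wx":0,"wy":0,"wz":0},{"x":0.22,"y":-0.001,"z":0.085,"wx":0,"wy":0,"wz":0},{"x":0.22,"y":-0.001,"z":0.09,"wx":0,"wy":0,"wz":0},{"x":0.22,"y":-0.001,"z":0.09,"wx":0,"wy":0,"wz":0}]' 0.064 30; python3 - <<'E'
from h import *
d=wsnap('w7');M=R.from_rotvec(d['tool_rot']).as_matrix();g=np.array([.5369,-.0681,.131]);print('to grip',M.T@(g-d['position']))
w=cv2.imread('pics/w7.png');t=snap('top','t7')['image'][:,:,::-1]
cv2.imwrite('pics/c7.png',np.hstack([cv2.resize(w[100:400,160:480],(400,375)),cv2.resize(t[210:300,350:446],(400,375),interpolation=cv2.INTER_CUBIC)]))
E
```

```text
time: 8.93
position: [0.5349, -0.069, 0.2066]
tool_rot: [-2.087, -2.345, 0.002]
ft_force: [0.1, -0.7, 0.4]
grip_width: 0.734
grip_force: 0.0
to grip [0.00061783 0.00227251 0.0756387 ]
```

View pics/c7.png

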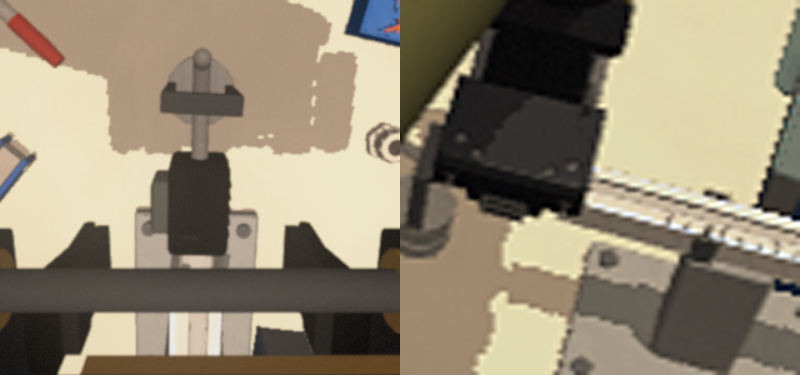

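The block and button sit between the open fingers, and the weight hangs centred on the hook. Clip and tube stay visible in the top view. Descending and squeezing.

```bash
python3 -m handwheel '[{"x":0,"y":0,"z":0.015,"wx":0,"wy":0,"wz":0},{"x":0,"y":0,"z":0.035,"wx":0,"wy":0,"wz":0},{"x":0,"y":0,"z":0.055,"wx":0,"wy":0,"wz":0},{"x":0,"y":0,"z":0.068,"wx":0,"wy":0,"wz":0},{"x":0,"y":0,"z":0.075,"wx":0,"wy":0,"wz":0},{"x":0,"y":0,"z":0.075,"wx":0,"wy":0,"wz":0},{"x":0,"y":0,"z":0.075,"wx":0,"wy":0,"wz":0}]'; python3 -m handwheel '[{"x":0,"y":0,"z":0,"wx":0,"wy":0,"wz":0},{"x":0,"y":0,"z":0,"wx":0,"wy":0,"wz":0},{"x":0,"y":0,"z":0,"wx":0,"wy":0,"wz":0},{"x":0,"y":0,"z":0,"wx":0,"wy":0,"wz":0},{"x":0,"y":0,"z":0,"wx":0,"wy":0,"wz":0},{"x":0,"y":0,"z":0,"wx":0,"wy":0,"wz":0},{"x":0,"y":0,"z":0,"wx":0,"wy":0,"wz":0},{"x":0,"y":0,"z":0,"wx":0,"wy":0,"wz":0}]' 0.02 30; python3 -c "
from h import *
s=ctrl.get_state();print(s['position'],s['ft_force'],s['grip_width']*87)
np.save('p0.npy',s['position'])
snap('top','t8')"
```

```text
time: 9.62
position: [0.5366, -0.072, 0.1336]
tool_rot: [2.094, 2.34, 0.001]
ft_force: [0.1, -0.7, -0.1]
grip_width: 0.736
grip_force: 0.0
time: 10.28
position: [0.5348, -0.0714, 0.1325]
tool_rot: [-2.093, -2.34, 0.002]
ft_force: [-5.3, 0.2, 4.4]
grip_width: 0.341
grip_force: 30.0
[ 0.53481502 -0.07142757  0.13253671] [-5.26716963  0.24348357  4.37156367] 29.692018836410043
```

Squeezed to 29.7 mm across, so the button is fully in. Checking the pull direction before pulling.

```bash
python3 - <<'E'
from h import *
d=dict(np.load('w5.npz'));g=cv2.cvtColor(d['image'],cv2.COLOR_RGB2GRAY).astype(float)
b=[]
for v in list(range(196,234,3)):  # tube over bright bench
    print(v,g[v,290:332].astype(int)[::3]) if v in(196,232) else 0
P=[]
for v,(l,r) in {70:(294.6,329.5),112:(294.4,328.6),200:(294.2,327.0),230:(294.2,326.0)}.items():
    a=onz(d,l,v,.163);c=onz(d,r,v,.163);m=(a+c)/2;P.append(m);print(v,np.linalg.norm(a-c),m)
P=np.array(P);k=np.polyfit(P[:,1],P[:,0],1)[0];print('tube yaw',np.degrees(np.arctan(-k)))
# seat/block line from w4
d=dict(np.load('w4.npz'))
A=onz(d,318,60,.166);B=onz(d,314.5,262,.163);print('w4 yaw',np.degrees(np.arctan(-(A-B)[0]/(A-B)[1])))
M=R.from_rotvec(ctrl.get_state()['tool_rot']).as_matrix();print(np.degrees(np.arctan2(M[1,1],M[0,1])))
E
```

```text
196 [195 159 176 175 173 168 141 144 146 140 177 174 170 201]
232 [235 219 174 178 173 166 180 179 182 163 218 216 218 235]
70 0.025149396330201766 [ 0.54543619 -0.16792873  0.163     ]
112 0.025319652572128547 [ 0.54818653 -0.19648758  0.163     ]
200 0.02576081195412667 [ 0.55466412 -0.26168167  0.163     ]
230 0.02550449218822741 [ 0.55690245 -0.28577639  0.163     ]
tube yaw 5.585172571236421
w4 yaw 5.214054544326501
6.378350272472796
```

```bash
python3 -m handwheel '[{"x":0,"y":-0.001,"z":-0.001,"wx":0,"wy":0,"wz":0},{"x":0.003,"y":-0.001,"z":-0.001,"wx":0,"wy":0,"wz":0},{"x":0.008,"y":-0.001,"z":-0.001,"wx":0,"wy":0,"wz":0},{"x":0.014,"y":-0.001,"z":-0.001,"wx":0,"wy":0,"wz":0},{"x":0.02,"y":-0.001,"z":-0.001,"wx":0,"wy":0,"wz":0},{"x":0.025,"y":-0.0005,"z":-0.001,"wx":0,"wy":0,"wz":0},{"x":0.028,"y":-0.0005,"z":-0.001,"wx":0,"wy":0,"wz":0},{"x":0.03,"y":-0.0005,"z":-0.001,"wx":0,"wy":0,"wz":0},{"x":0.03,"y":-0.0005,"z":-0.001,"wx":0,"wy":0,"wz":0}]' - 32; python3 -c "
from h import *
s=ctrl.get_state();p=s['position']-np.load('p0.npy');print(p,p@[-.097,.9953,0],s['ft_force'],s['grip_width']*87)
snap('top','t9')"
```

```text
time: 11.08
position: [0.532, -0.041, 0.1327]
tool_rot: [2.093, 2.343, -0.0]
ft_force: [5.4, -2.7, -14.0]
grip_width: 0.342
grip_force: 32.0
[-0.00285942  0.03046676  0.00013697] 0.03060092712094768 [  5.36587676  -2.72135363 -13.97737585] 29.797285477900314
```

```bash
python3 -m handwheel '[{"x":0.003,"y":0.0005,"z":0.0008,"wx":0,"wy":0,"wz":0},{"x":0.008,"y":0.0006,"z":0.0008,"wx":0,"wy":0,"wz":0},{"x":0.015,"y":0.0007,"z":0.0008,"wx":0,"wy":0,"wz":0},{"x":0.022,"y":0.0008,"z":0.0008,"wx":0,"wy":0,"wz":0},{"x":0.029,"y":0.0009,"z":0.0008,"wx":0,"wy":0,"wz":0},{"x":0.036,"y":0.001,"z":0.0008,"wx":0,"wy":0,"wz":0},{"x":0.043,"y":0.0011,"z":0.0008,"wx":0,"wy":0,"wz":0},{"x":0.049,"y":0.0012,"z":0.0008,"wx":0,"wy":0,"wz":0},{"x":0.053,"y":0.0013,"z":0.0008,"wx":0,"wy":0,"wz":0},{"x":0.055,"y":0.0013,"z":0.0008,"wx":0,"wy":0,"wz":0}]' && python3 -m handwheel '[{"x":0,"y":0,"z":0,"wx":0,"wy":0,"wz":0},{"x":0,"y":0,"z":0,"wx":0,"wy":0,"wz":0}]'; python3 -c "
from h import *
s=ctrl.get_state();p=s['position']-np.load('p0.npy');print(p,p@[-.097,.9953,0],s['ft_force'],s['grip_width']*87)"
```

```text
time: 11.97
position: [0.5269, 0.0144, 0.1326]
tool_rot: [-2.092, -2.343, 0.0]
ft_force: [2.2, -4.4, -8.9]
grip_width: 0.341
grip_force: 32.0
time: 12.13
position: [0.527, 0.0136, 0.1326]
tool_rot: [-2.093, -2.342, 0.0]
ft_force: [1.0, -4.1, -10.0]
grip_width: 0.334
grip_force: 32.0
[-0.00786406  0.08500306  0.00010842] 0.08536635599352052 [ 0.96315788 -4.14364684 -9.95627757] 29.093767906445184
```

```bash
python3 -m handwheel '[{"x":0.003,"y":0,"z":0.0003,"wx":0,"wy":0,"wz":0},{"x":0.006,"y":0,"z":0.0005,"wx":0,"wy":0,"wz":0},{"x":0.009,"y":0.0002,"z":0.0005,"wx":0,"wy":0,"wz":0},{"x":0.011,"y":0.0002,"z":0.0005,"wx":0,"wy":0,"wz":0},{"x":0.012,"y":0.0002,"z":0.0005,"wx":0,"wy":0,"wz":0},{"x":0.012,"y":0.0002,"z":0.0005,"wx":0,"wy":0,"wz":0},{"x":0.012,"y":0.0002,"z":0.0005,"wx":0,"wy":0,"wz":0}]'; python3 - <<'E'
from h import *
P=[]
for i in range(4):
    s=ctrl.get_state();p=s['position']-np.load('p0.npy');P.append(p@[-.097,.9953,0]);ctrl.get_image('wrist')
print(P,s['ft_force'],s['grip_width']*87,s['grip_force'])
b=snap('top','t10');a=dict(np.load('t8.npz'));sc=snap('scene','s10');w=wsnap('w10')
df=np.abs(a['image'].astype(int)-b['image'].astype(int)).max(2)
# tube strip: slot line in top image; stand axis from home pointer
uy=np.array([-.097,.9953,0]);ux=np.array([.9953,.097,0])
w5=dict(np.load('w5.npz'));pt=onz(w5,312,219.6,.163);mk=onz(w5,297,87,.168);print('pt',pt,'mk',mk,(mk-pt)@uy)
print('px home ptr',proj(b,pt),'mark',proj(b,mk),'target ptr',proj(b,pt+uy*.0973))
for z in (0,): 
  for k in range(-20,125,4):
    q=proj(b,pt+uy*k*.001);u,v=q.round().astype(int);print(k,u,v,df[v-2:v+3,u].max(),end=' | ')
E
```

```text
time: 12.72
position: [0.5259, 0.0256, 0.1326]
tool_rot: [-2.093, -2.342, -0.0]
ft_force: [-1.0, -3.6, -2.3]
grip_width: 0.346
grip_force: 32.0
[np.float64(0.09743402495544312), np.float64(0.09734937910826384), np.float64(0.09731124200523157), np.float64(0.0972539273434842)] [-3.15667454 -4.35692893 -1.74104709] 30.022148610217865 31.99385365471244
pt [ 0.55748161 -0.27715289  0.163     ] mk [ 0.53611722 -0.18112824  0.168     ] 0.09764567921326774
px home ptr [467.10239955 272.11731869] mark [424.17711554 264.34029391] target ptr [424.89565462 260.95955575]
-20 476 274 6 | -16 474 274 7 | -12 472 274 7 | -8 471 273 7 | -4 469 273 10 | 0 467 272 63 | 4 465 272 90 | 8 464 271 103 | 12 462 271 99 | 16 460 270 101 | 20 458 270 102 | 24 457 269 99 | 28 455 269 99 | 32 453 268 101 | 36 451 268 100 | 40 450 268 102 | 44 448 267 99 | 48 446 267 102 | 52 444 266 99 | 56 443 266 100 | 60 441 265 101 | 64 439 265 101 | 68 438 264 101 | 72 436 264 101 | 76 434 263 101 | 80 432 263 101 | 84 431 262 103 | 88 429 262 100 | 92 427 262 104 | 96 425 261 89 | 100 424 261 139 | 104 422 260 6 | 108 420 260 7 | 112 419 259 6 | 116 417 259 7 | 120 415 258 7 | 124 413 258 7 |
```

```bash
python3 - <<'E'
from h import *
w5=dict(np.load('w5.npz'));pt=onz(w5,312,219.6,.163)
uy=np.array([-.097,.9953,0]);ux=np.array([.9953,.097,0])
ks=np.arange(-12,124,1.)
def prof(d,offs,z=0):
    g=cv2.cvtColor(d['image'],cv2.COLOR_RGB2GRAY).astype(np.float32)
    q=np.array([[proj(d,pt+uy*k*1e-3+ux*o*1e-3+[0,0,z]) for k in ks] for o in offs],np.float32)
    return cv2.remap(g,q[...,0],q[...,1],cv2.INTER_LINEAR).mean(0)
for f in('t8','t9','t10'):
    d=dict(np.load(f+'.npz'));print(f);
    for o in([-1,0,1],):
        p=prof(d,o);g=np.abs(np.diff(p));i=np.argsort(g)[-8:];print(sorted((ks[j]+.5,round(float(g[j]))) for j in i))
d=dict(np.load('t10.npz'))
p=prof(d,[-1,0,1]).astype(int);print('slot',list(zip(ks[95:122].astype(int),p[95:122])))
for o in(-8,-11,-14,-16):
    p=prof(d,[o],.002).astype(int);print(o,p[90:124])
E
```

```text
t8
[(np.float64(1.5), 19), (np.float64(2.5), 18), (np.float64(17.5), 25), (np.float64(33.5), 21), (np.float64(51.5), 19), (np.float64(52.5), 19), (np.float64(77.5), 16), (np.float64(112.5), 25)]
t9
[(np.float64(26.5), 26), (np.float64(28.5), 23), (np.float64(29.5), 25), (np.float64(30.5), 23), (np.float64(32.5), 34), (np.float64(33.5), 46), (np.float64(34.5), 25), (np.float64(112.5), 24)]
t10
[(np.float64(93.5), 18), (np.float64(95.5), 19), (np.float64(96.5), 18), (np.float64(99.5), 15), (np.float64(100.5), 17), (np.float64(101.5), 14), (np.float64(111.5), 15), (np.float64(112.5), 24)]
slot [(np.int64(83), np.int64(89)), (np.int64(84), np.int64(89)), (np.int64(85), np.int64(90)), (np.int64(86), np.int64(94)), (np.int64(87), np.int64(96)), (np.int64(88), np.int64(94)), (np.int64(89), np.int64(93)), (np.int64(90), np.int64(91)), (np.int64(91), np.int64(92)), (np.int64(92), np.int64(93)), (np.int64(93), np.int64(106)), (np.int64(94), np.int64(125)), (np.int64(95), np.int64(130)), (np.int64(96), np.int64(111)), (np.int64(97), np.int64(94)), (np.int64(98), np.int64(97)), (np.int64(99), np
[... 204 characters left out ...]
, (np.int64(106), np.int64(170)), (np.int64(107), np.int64(161)), (np.int64(108), np.int64(151)), (np.int64(109), np.int64(142))]
-8 [178 173 167 170 182 193 209 210 195 175 152 130 131 147 176 206 207 184
 159 131 104 123 156 188 205 212 204 198 197 197 199 203 211 211]
-11 [202 195 182 175 186 202 211 215 217 216 211 186 150 133 162 191 194 197
 172 137 113 114 124 163 196 209 214 217 215 213 197 182 180 190]
-14 [204 190 175 157 177 201 211 222 229 233 229 196 161 167 185 200 219 235
 195 153 110  75  84 133 179 206 229 233 234 224 208 188 158 128]
-16 [190 169 152 154 180 208 225 228 210 196 182 160 145 159 178 177 172 161
 136 115  95  64  71  81  94 116 136 149 168 179 182 182 175 160]
```

```bash
python3 - <<'E'
from h import *
d=dict(np.load('w4.npz'));w=dict(np.load('w10.npz'));uy=np.array([-.097,.9953,0])
M=np.eye(4);M[:3,:3]=R.from_rotvec(w['tool_rot']).as_matrix();M[:3,3]=w['position'];w['world_to_cam']=np.linalg.inv(M@w['hand_eye'])
c=onz(d,318,96,.152)+uy*.0973;q=proj(w,c);print('bar world',c,'px',q)
g=cv2.cvtColor(w['image'],cv2.COLOR_RGB2GRAY);u,v=q.round().astype(int)
for r in range(v-24,v+25,4):print(r,g[r,u-70:u+71:7])
s=ctrl.get_state();print(s['time'],s['ft_force'],s['grip_force'],s['grip_width']*87)
E
```

```text
bar world [0.52353877 0.07575937 0.152     ] px [323.45763385 200.02344943]
176 [165 164 164 163  99  61 120 135 139 107 116 106 134 141  55  77 164 162
 165 164 165]
180 [166 164 163 165  64  58 125 135 138 101 116 103 134 138  53  55 147 163
 165 162 165]
184 [164 166 166 116  74  72  71  74  84  76  89  91 119 127  50  56  56 164
 161 164 163]
188 [166 165 162  93  82  78  79  80  75  75  78  76  76  76  75  74  70  94
 163 165 164]
192 [166 168 167  83  81  79  80  78  76  78  74  75  79  78  79  79  78  78
 163 163 163]
196 [165 164 165  86  83  81  82  76  77  77  73  77  77  74  77  75  75  81
 163 164 162]
200 [162 165 164  87  81  81  79  78  81  79  78  78  79  78  78  77  81  86
 164 164 163]
204 [166 163 165  86  80  80  77  76  78  78  76  77  76  76  75  77  78  95
 164 164 167]
208 [165 166 168 122  83  79  78  78  75  77  79  77  78  79  76  79  78 104
 167 163 163]
212 [164 163 164 165 165 164 164 139 133 117 127  96 101 116 102  83  81 142
 163 166 163]
216 [167 167 167 165 165 165 164 164 158 122 132 110 162 163 164 163 164 164
 164 163 164]
220 [165 168 167 167 165 164 163 164 163 120 132 116 165 163 161 161 164 163
 162 161 164]
224 [166 164 165 163 163 164 162 165 163 122 129 114 165 164 164 163 164 162
 162 162 162]
13.0667 [-2.78555529 -4.38358738  0.16171395] 31.993953580968082 29.693617371839327
```

The strap bar is where it should be on the seat, the button is in (29.7 mm across, 32 N), and the forces are small. I'll let it settle, then hand in.

```bash
python3 -m handwheel '[{"x":0.0002,"y":0,"z":0,"wx":0,"wy":0,"wz":0},{"x":0.0002,"y":0,"z":0,"wx":0,"wy":0,"wz":0},{"x":0.0002,"y":0,"z":0,"wx":0,"wy":0,"wz":0},{"x":0.0002,"y":0,"z":0,"wx":0,"wy":0,"wz":0},{"x":0.0002,"y":0,"z":0,"wx":0,"wy":0,"wz":0},{"x":0.0002,"y":0,"z":0,"wx":0,"wy":0,"wz":0}]' && python3 -c "
from h import *
s=ctrl.get_state();p=s['position']-np.load('p0.npy');print(p@[-.097,.9953,0],s['ft_force'])
print(ctrl.close_job())"
```

```text
time: 13.57
position: [0.5259, 0.0254, 0.1326]
tool_rot: [-2.094, -2.342, 0.0]
ft_force: [-3.3, -3.2, 0.2]
grip_width: 0.34
grip_force: 32.0
0.09718923834130576 [-3.32790923 -3.18207845  0.21670831]
the job is handed in; nothing more can be done
None
```

I handed the job in at 13.6 s: the steel weight hangs on the hook, the button is squeezed in at 32 N, and the boom is held about 97.2 mm out, where I measured the clip's mark at 97.3 mm (good to about 1 mm); the hand-in returned no verdict.

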